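# Screw the lid of the polishing barrel snug on its seal

## Task

Close the polishing barrel that is clamped to the bench. Take the lid that fits it (the larger of the two) by its grip bar, set it level on the mouth and let go of it while it still lies loose there; then take the bar again, as often as needed, and screw the lid down clockwise until it pulls up firmly snug on the rubber seal, stopping short of overtightening, and let go. Do not disturb the other things on the bench.

Things in the scene. Friction and masses are not known exactly. Their poses are not given: they have to be found in the camera images.
- lid_mid (a point): the lid to use: black plastic screw lid, 100 mm across, 61 mm tall, open side down. On its flat top (29 mm above the lower edge) a grip bar 72 mm long, 16 mm thick, 32 mm tall, through the axis, on a springy hub: it twists 0.65 rad per N m and springs back. Point on the axis, 30.5 mm above the lower edge and 30.5 mm below the bar's top; x along the bar, z up. Mass 0.16 to 0.3 kg
- mouth (a point): centre of the rim of the barrel's open mouth, in the rim's plane, 100 mm above the bench, z up. The neck is 80 mm across, tapering over its top 6 mm to 71 mm at the rim. Lid_mid is 15 to 24 mm above this point when the lid, at any yaw, lies loose on the thread, and 9 to 11 mm above it when the lid meets the seal (it differs from run to run)
- barrel: grey plastic canister, 108 mm across, on a 140 mm square board, fixed. Origin under its centre. Three-start right-hand thread: clockwise the lid goes down 21 mm a turn (3.34 mm per rad), some 140 to 310 degrees from loose to the seal. Thread play 1.5 mm. With lid_mid over 21.5 mm above the mouth the lid stands on the thread starts and may slip off: turn it on 0.35 rad before letting go
- seal: springy black rubber ring, 71 mm across, on the rim; origin at the centre of its underside, top 6 mm above. Until the lid meets it, turning takes under 0.3 N m; then each further 0.1 rad on the bar adds some 0.08 N m and 2.5 N of clamping force. Snug: 8 to 45 N, some 0.4 to 1 N m; best about 0.65 N m. Over 45 N, turned or pressed, crushes it. Let go, the lid stays as turned
- small_lid: bystander: black lid of the same make for a smaller barrel, 66 mm across, grip bar 48 mm long; origin at the centre of its underside; does not fit, leave alone
- jar_of_burrs: bystander: closed glass jar with white cap, 64 mm across, 85 mm tall; origin at the centre of its underside; leave alone
- hammer: bystander: hammer lying on the bench beyond the work; leave alone
- dish: bystander: white ceramic dish, 90 mm across, 35 mm tall; origin at the centre of its underside; leave alone
There are look-alikes about, which are no part of the job. Leave any purple or red look-alike of the part that bears lid_mid alone.

How it is judged:
By the outcome, as a careful person would: the job done as asked, in the order asked, and still so for the second after the job is handed in, with the robot touching nothing.
It also fails if it takes over 72 s, if anything falls off the work surface, if the arm or the gripper's body presses on something with over 40 N, if the wrist force passes 120 N, or if a joint passes its speed limit or range.

## Robot

A 7-joint arm with a two-finger parallel gripper is mounted at the origin on the work surface. World frame = base frame: x ahead of the robot, y to its left, z up, the work surface at z = 0. Lengths are in m, angles in rad, forces in N, time in s.
With the tool pointing down it reaches from about 0.4 to 0.875 m from the base axis. Payload 4.4 kg.
Tool frame: the origin (TCP) lies midway between the tips of the shut fingers; the grasp point (between the pads) lies 19 mm behind it; z points along the fingers, y is the line along which they close (so a half turn about z gives the same grasp; the last joint's range is limited). The gripper opens to 85 mm and grips with 20 to 120 N. Pads are 22 mm wide; open, the fingers measure 114 mm over their backs; the gripper's body (76 mm by 85 mm) begins 54 mm behind the grasp point. The pads swing forward as they close: fully open they stand 13 mm farther back than shut.
Start: joints at [-1.284, 0.628, 0.038, 1.517, -0.027, 0.996, -0.02], TCP at [0.225, 0.61, 0.231] pointing down, gripper open.
Joint ranges: [-3.06, 3.06], [-0.37, 2.12], [-1.25, 1.32], [0.18, 2.47], [-1.1, 4.24], [0.23, 1.98], [-2.94, 2.94]. Speed limits (rad/s): [2.57, 2.57, 3.14, 3.14, 3.14, 3.14, 3.14].

## Interface

Orientations are given as a unit quaternion [w, x, y, z].
In Python, from plant import manip gives the robot as it stands.
- The arm moves only by the shell command python3 -m jog 'ROWS' [OPENING]. ROWS is text: rows parted by semicolons, each of 4 numbers parted by spaces: the shift along the tool's x, y, z in mm, then the turn about the tool's z in degrees. In form: x y z roll; .... A call has 1 to 20 rows; each row is the pose to reach, as a shift and turn from the pose commanded when the call began, along the tool's axes at that moment; what a row does not reach only later rows make up. A row lasts 1/12 s, in which the tool goes at most 41.7 mm and 7.16 degrees, less where a joint would pass 70% of its speed; a pose out of reach is approached as far as the arm can. A call with a gripper value outside its range is refused whole. OPENING is the gripper command: -1 is fully open, 1 is shut, values between are in proportion, set as the call begins (- or left out, the last holds). The fingers move at their own pace and stop on an object; the grip force is fixed at half the most. Time passes only in rows, so rows that repeat a pose let the fingers close. It gives the time, the measured TCP pose, the force, the opening and the grip force at its end, in the units of the state.
- manip.observe(): the state, without advancing time (a new reading comes with each control period).
- manip.snapshot(name): name is "side" or "top" or "wrist"; returns a dict with "pixels" (420x560x3 uint8, red, green, blue), "vertical_fov" (degrees; the focal length in pixels is half the picture's height over the tangent of half this angle, whatever the lens; pixels are square), "cx", "cy" (the principal point, pixels), "distortion" ([k1, k2, p1, p2, k3] as OpenCV has them; the pictures are not rectified), "eye" and "orientation" of the camera in the world; the wrist camera has in their place "mount" (4x4, takes a point from camera to tool coordinates, whose origin is the TCP and whose axes are the flange's). Camera axes: x right, y down, z forward; pixel columns grow to the right and rows downward; lengths in m; the calibration is good to about 2 mm. A picture is of the moment at which its call begins: read the wrist's pose just before it. There is no depth.
- manip.sign_off(): hands the job in; it is judged then, once.
Trained networks look in the newest picture that a camera, given by its name, has taken for a name from the list of things; names that differ only in an ending like _2 or _b are one class to them, and where a whole thing is asked for, a point or a joint stands for the part that bears it (a point fixed in the world has none). Each returns a list of dicts, best first, with "confidence" (0 to 1); they miss things now and then, are a little off and sometimes report something else, mostly with a low value. They report only what shows in the picture. A call takes as long as a camera call. They do not tell look-alikes from the thing itself.
- manip.regions_of(camera, label): "pixels" (420x560 bool, what is visible of it).
- manip.mark_of(camera, label): "location" ([x, y, z] in m, in world coordinates, good to about 4 mm: a listed point, or the origin of a listed thing).
The state is a dict: "clock": time; "joint_pos": joint angles; "qd": joint speeds; "tau": joint torques, N m; "position": TCP position; "tool_rot": TCP orientation; "wrist_force": force on the tool from outside, world axes, zero at the start; "torque": the same for the moment, N m; "grip_width": finger opening in m; "grip_force": force on a finger pad.
Only numpy, scipy, OpenCV 4.12 (cv2) and the standard library are available. Lean on these libraries where they do the work, as an engineer would, in place of code of your own. Each camera call takes 0.05 s, during which the arm holds its last target. There are 200 camera calls.

## Working session

There is one attempt and no reset: what is moved stays moved. The work goes in short steps, Python scripts to look and compute and a shell command to move; the robot and the scene stay as the last step left them, time stands still between calls to the robot, and variables do not carry over. Pictures are saved under pics/ and viewed, at most 10 in all, crops included, and the job is handed in when it is done.

```bash
mkdir -p pics; ls
cat > h.py <<'E'
import numpy as np,cv2
from plant import manip
from scipy.spatial.transform import Rotation as R
def st():
    s=manip.observe(); q=s["tool_rot"]; s["R"]=R.from_quat([q[1],q[2],q[3],q[0]]).as_matrix(); return s
E
python3 - <<'E'
from h import *
s=st(); print(s)
for c in("side","top"):
    p=manip.snapshot(c); cv2.imwrite(f"pics/{c}1.png",p["pixels"][:,:,::-1]); print(c,p["eye"],p["orientation"],p["vertical_fov"])
    for l in("lid_mid","mouth","barrel","small_lid","jar_of_burrs","dish","hammer"):
        print(l,[(np.round(d["location"],3),round(d["confidence"],2)) for d in manip.mark_of(c,l)])
E
```

```text
pics
{'clock': 0.0, 'joint_pos': array([-1.28378395,  0.62937681,  0.03844064,  1.51835362, -0.02699136,
        0.99626046, -0.02003079]), 'qd': array([ 6.20569016e-04,  8.08641794e-05, -2.03561212e-03, -1.92252353e-03,
       -1.48517857e-03, -1.26421679e-03, -1.60612236e-04]), 'tau': array([-7.44802383e-04, -5.63418925e+01,  1.22592978e+00, -1.93448228e+01,
        1.10013326e-02,  1.06005929e-02,  2.83798806e-05]), 'position': array([0.22436417, 0.60940264, 0.23037376]), 'tool_rot': array([-1.48997904e-04,  1.75504754e-01,  9.84478135e-01, -9.28220104e-04]), 'wrist_force': array([ 0.12153674, -0.62116717,  0.27471385]), 'torque': array([-0.03290555, -0.00680211,  0.03677803]), 'grip_force': 0.0, 'grip_width': 0.08527290909708939, 'R': array([[-9.38396118e-01,  3.45560910e-01, -6.19184440e-04],
       [ 3.45561463e-01,  9.38394439e-01, -1.77532511e-03],
       [-3.24437251e-05, -1.87992447e-03, -9.99998232e-01]])}
side [ 0.17351833 -0.62742721  0.79906751] [-0.37240784  0.88310819 -0.26427755  0.10765545] 48.849377491913536
lid_mid [(array([ 0.33 , -0.124,  0.032]), 0.89), (array(
[... 391 characters left out ...]
sh [(array([0.41 , 0.319, 0.003]), 0.89)]
hammer [(array([ 0.799, -0.013,  0.001]), 0.63)]
top [ 0.33945733 -0.0367466   1.11134861] [-0.079786    0.72115829 -0.68391823  0.07629401] 56.192147475495986
lid_mid [(array([0.544, 0.292, 0.03 ]), 0.96), (array([ 0.323, -0.124,  0.028]), 0.94), (array([0.303, 0.187, 0.029]), 0.89), (array([0.465, 0.081, 0.03 ]), 0.59)]
mouth [(array([ 0.495, -0.188,  0.096]), 0.94)]
barrel [(array([ 0.493, -0.182,  0.002]), 0.57)]
small_lid [(array([0.648, 0.176, 0.002]), 0.83)]
jar_of_burrs [(array([ 0.457, -0.385,  0.003]), 0.81), (array([ 0.65 ,  0.178, -0.001]), 0.22)]
dish [(array([0.409, 0.323, 0.   ]), 0.93)]
hammer [(array([ 0.798, -0.015,  0.   ]), 0.57)]
```

View pics/top1.png

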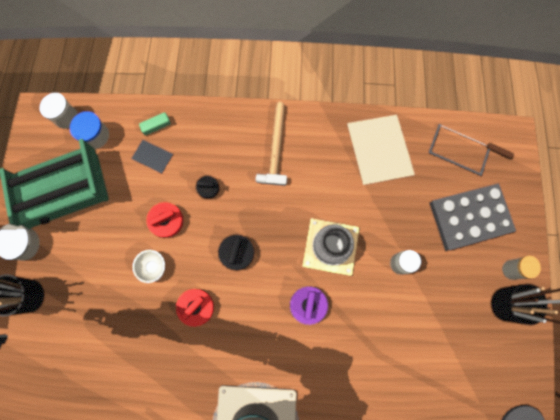

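View pics/side1.png

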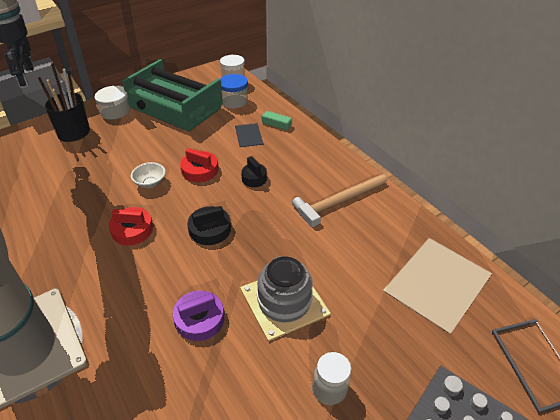

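```bash
python3 -m jog '-20 -20 0 0;-45 -45 0 0;-70 -70 0 0;-95 -95 0 0;-120 -120 0 0;-145 -145 0 0;-170 -170 0 0;-195 -195 0 0;-220 -220 0 0;-245 -245 0 0;-270 -270 0 0;-295 -295 0 0;-320 -320 0 0;-345 -345 0 0;-365 -370 0 0;-385 -390 0 0;-400 -405 0 0;-408 -411 0 0;-408 -411 0 0;-408 -411 0 0' -1
cat >> h.py <<'E'
def topix(P,s,p):  # world point(s)-> wrist pixel
    T=np.eye(4);T[:3,:3]=s["R"];T[:3,3]=s["position"]; M=np.linalg.inv(T@np.array(p["mount"]))
    return cv2.projectPoints(np.atleast_2d(P).astype(float),cv2.Rodrigues(M[:3,:3])[0],M[:3,3],K(p),np.array(p["distortion"]))[0][:,0]
def K(p):
    f=210/np.tan(np.radians(p["vertical_fov"])/2); return np.array([[f,0,p["cx"]],[0,f,p["cy"]],[0,0,1]])
def toworld(uv,z,s,p): # wrist pixels -> world at height z
    T=np.eye(4);T[:3,:3]=s["R"];T[:3,3]=s["position"]; C=T@np.array(p["mount"])
    n=cv2.undistortPoints(np.array(uv,float).reshape(-1,1,2),K(p),np.array(p["distortion"]))[:,0]
    d=np.c_[n,np.ones(len(n))]@C[:3,:3].T
    return C[:3,3]+d*((z-C[2,3])/d[:,2])[:,None]
E
python3 - <<'E'
from h import *
s=st(); print(s["position"],s["joint_pos"],s["R"][:2,0])
p=manip.snapshot("wrist"); cv2.imwrite("pics/w1.png",p["pixels"][:,:,::-1])
np.save("w1.npy",dict(s=s,p=p),allow_pickle=True)
for l in("lid_mid","mouth"): print(l,[(np.round(d["location"],4),round(d["confidence"],2)) for d in manip.mark_of("wrist",l)])
E
```

```text
clock: 2.47
position: [0.4653, 0.0842, 0.2313]
tool_rot: [-0.0, 0.176, 0.984, 0.0]
wrist_force: [-0.6, 1.2, -0.2]
grip_width: 0.0856
grip_force: 0.0
[0.4652608  0.08415274 0.23126899] [-0.30535165  0.37930254  0.09187178  1.99662742 -0.05013038  0.76788039
  1.03403602] [-0.93838612  0.34558815]
lid_mid [(array([0.3051, 0.1808, 0.0296]), 0.96), (array([0.4617, 0.0787, 0.0312]), 0.81), (array([0.543, 0.292, 0.035]), 0.8), (array([ 0.3293, -0.1282,  0.034 ]), 0.79)]
mouth [(array([ 0.4947, -0.1855,  0.0986]), 0.85)]
```

View pics/w1.png

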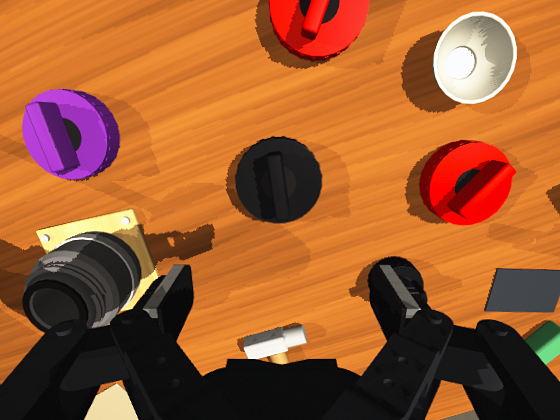

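The wrist view shows the black lid centred near (278,180), its bar running from about (268,155) to (282,220); the barrel is at (80,290). I'll enlarge the lid to get the bar's yaw.

Run:
```python
from h import *
d=np.load("w1.npy",allow_pickle=True).item();s,p=d["s"],d["p"]
c=p["pixels"][130:230,220:340].astype(float)
c=np.clip(255*(c/110)**.6,0,255).astype(np.uint8)
cv2.imwrite("pics/w1c.png",cv2.resize(c[:,:,::-1],None,fx=6,fy=6,interpolation=cv2.INTER_CUBIC))
for z in (.029,.061): print(z,toworld([(268,153),(282,220),(278,180)],z,s,p).round(4))
```

```text
0.029 [[0.4284 0.082  0.029 ]
 [0.5082 0.0693 0.029 ]
 [0.4611 0.0818 0.029 ]]
0.061 [[0.4253 0.0846 0.061 ]
 [0.4977 0.0731 0.061 ]
 [0.4549 0.0844 0.061 ]]
```

View pics/w1c.png

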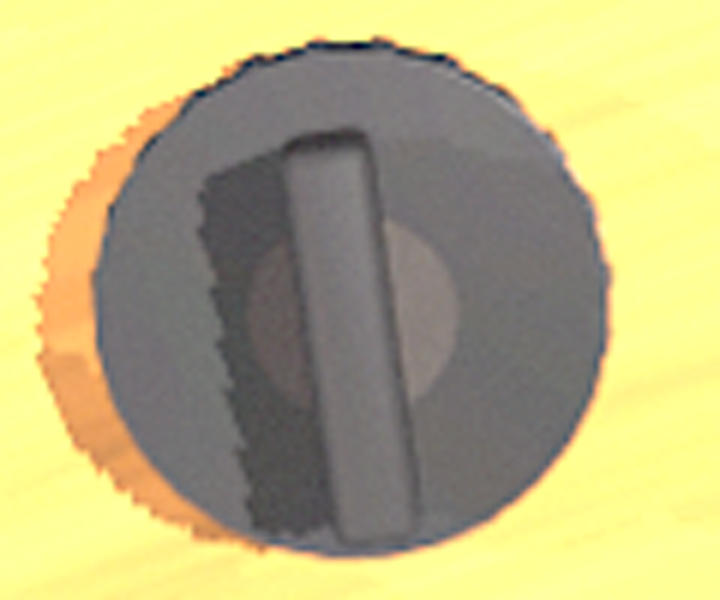

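Run:
```python
from h import *
d=np.load("w1.npy",allow_pickle=True).item();s,p=d["s"],d["p"]
a,b=toworld([(274.8,155),(282.8,219.7)],.061,s,p)
l=toworld([(236,181),(321,181),(278,137),(278,222.5)],.029,s,p)
print(a,b,np.linalg.norm(b-a),(a+b)/2, (l[0]+l[1])/2,(l[2]+l[3])/2,l)
u=(b-a);print("yaw bar",np.degrees(np.arctan2(u[1],u[0])), "toolx yaw",np.degrees(np.arctan2(s["R"][1,0],s["R"][0,0])))
m=(a+b)/2; print("tool shift",s["R"].T@(np.array([m[0],m[1],.061])-s["position"]))
```

```text
[0.42955479 0.09034153 0.061     ] [0.49767494 0.07403452 0.061     ] 0.07004479283221733 [0.46361486 0.08218802 0.061     ] [0.46233062 0.08190874 0.029     ] [0.4626847  0.08116797 0.029     ] [[0.44545874 0.03611128 0.029     ]
 [0.4792025  0.1277062  0.029     ]
 [0.41584544 0.09857555 0.029     ]
 [0.50952396 0.06376038 0.029     ]]
yaw bar -13.462464063087335 toolx yaw 159.78229365414268
tool shift [ 0.00076851 -0.00251954  0.17026791]
```

```bash
python3 -m jog '1 -2.5 20 -4;1 -2.5 50 -7;1 -2.5 80 -7;1 -2.5 110 -7;1 -2.5 140 -7;1 -2.5 165 -7;1 -2.5 185 -7;1 -2.5 195 -7;1 -2.5 198 -7;1 -2.5 198 -7'; python3 -m jog '0 0 0 0;0 0 0 0;0 0 0 0;0 0 0 0;0 0 0 0;0 0 0 0' 1; python3 -c "
from h import *
s=st();print(s['joint_pos'],s['torque'],s['R'][:,0],s['grip_force'])"
```

```text
clock: 3.45
position: [0.4633, 0.0821, 0.0331]
tool_rot: [-0.0, 0.114, 0.993, 0.0]
wrist_force: [-0.5, 0.5, 1.1]
grip_width: 0.0858
grip_force: 0.0
clock: 3.95
position: [0.4639, 0.0813, 0.0339]
tool_rot: [0.0, 0.115, 0.993, 0.0]
wrist_force: [-2.1, 0.6, 10.0]
grip_width: 0.0149
grip_force: 58.4
[-0.24749789  0.72937675  0.02118575  2.15520489 -0.0555749   0.25663472
  1.16208467] [0.01772648 0.45680284 0.02649141] [-9.73493243e-01  2.28714433e-01 -7.83826333e-04] 58.41628074645996
```

```bash
python3 -m jog '0 0 -3 0;0 0 -20 0;0 0 -45 0;0 0 -75 0;0 0 -105 0;0 0 -130 0;0 0 -150 0;0 0 -158 0;0 0 -160 0;0 0 -160 0;0 0 -160 0'
python3 - <<'E'
from h import *
s=st();print(s['joint_pos'],s['torque'],s['R'],s['position'],s['wrist_force'])
for c in("side","top","wrist","side","top"):
    p=manip.snapshot(c)
    if c=="side": cv2.imwrite("pics/side2.png",p["pixels"][:,:,::-1])
    for l in("mouth","barrel","seal","lid_mid"): print(c,l,[(np.round(d["location"],4),round(d["confidence"],2)) for d in manip.mark_of(c,l)])
E
```

```text
clock: 4.87
position: [0.4626, 0.0811, 0.192]
tool_rot: [-0.001, 0.115, 0.993, -0.0]
wrist_force: [-0.2, 0.7, -2.8]
grip_width: 0.0149
grip_force: 58.9
[-0.27404763  0.43459291  0.05638949  2.04748758 -0.03856357  0.66319588
  1.14773057] [-0.02941273 -0.02764578 -0.0445575 ] [[-9.73518266e-01  2.28593895e-01 -2.64905673e-03]
 [ 2.28596190e-01  9.73521149e-01 -5.94577140e-04]
 [ 2.44299605e-03 -1.18439598e-03 -9.99996314e-01]] [0.46256958 0.08110299 0.19204622] [-0.18117098  0.67374899 -2.77887847]
side mouth [(array([ 0.4936, -0.1849,  0.1019]), 0.64)]
side barrel [(array([ 0.4949, -0.1852,  0.0013]), 0.89), (array([ 0.7993, -0.0148, -0.0019]), 0.25)]
side seal [(array([ 0.4933, -0.1809,  0.0994]), 0.81)]
side lid_mid [(array([ 0.331 , -0.1242,  0.0317]), 0.95), (array([0.4624, 0.0834, 0.1862]), 0.76), (array([0.3071, 0.1846, 0.0327]), 0.56), (array([0.5423, 0.2945, 0.0287]), 0.56)]
top mouth [(array([ 0.4563, -0.3813,  0.0018]), 0.62), (array([ 0.4968, -0.1874,  0.0994]), 0.56)]
top barrel [(array([ 0.4941, -0.1862,  0.0018]), 0.72)]
top seal [(array([ 0.4951, -0.1822,  0.0957]), 0
[... 325 characters left out ...]
 0.69), (array([0.5423, 0.2904, 0.034 ]), 0.59)]
side mouth [(array([ 0.4911, -0.1878,  0.1019]), 0.57)]
side barrel [(array([ 0.4919, -0.184 , -0.0029]), 0.8)]
side seal [(array([ 0.4927, -0.181 ,  0.0991]), 0.97)]
side lid_mid [(array([0.3073, 0.1851, 0.0307]), 0.77), (array([ 0.3295, -0.121 ,  0.0298]), 0.74), (array([0.4627, 0.0816, 0.1865]), 0.69), (array([0.544 , 0.2928, 0.0293]), 0.47)]
top mouth [(array([ 0.4976, -0.187 ,  0.0996]), 0.67)]
top barrel [(array([ 0.4929, -0.1853,  0.003 ]), 0.88)]
top seal [(array([ 0.4947, -0.1836,  0.0964]), 0.46)]
top lid_mid [(array([ 0.3266, -0.1262,  0.0259]), 0.79), (array([0.5441, 0.2929, 0.0314]), 0.78), (array([0.4627, 0.0798, 0.1904]), 0.59)]
```

View pics/side2.png

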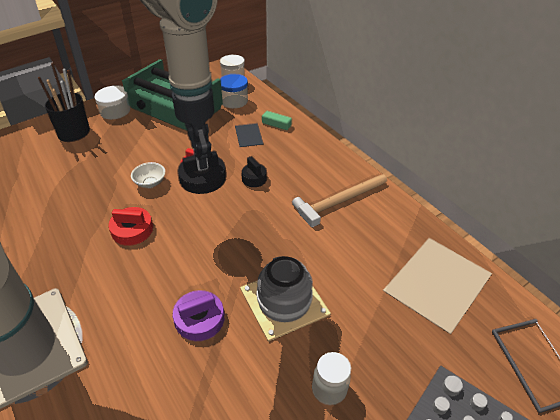

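```bash
python3 -m jog '-4 -10 0 -3;-12 -32 0 -8;-20 -55 0 -13;-29 -80 0 -19;-38 -105 0 -25;-47 -130 0 -31;-56 -155 0 -37;-65 -180 0 -43;-74 -205 0 -48;-82 -226 0 -52;-88 -242 0 -55;-91 -250 0 -55;-91.7 -251.7 0 -55;-91.7 -251.7 0 -55;-91.7 -251.7 0 -55'
python3 - <<'E'
from h import *
s=st();print(s['joint_pos'],s['torque'],s['R'],s['position'],s['wrist_force'])
for c in("side","top"):
    p=manip.snapshot(c)
    if c=="side": cv2.imwrite("pics/side3.png",p["pixels"][120:360,150:410,::-1])
    for l in("mouth","barrel","lid_mid"): print(c,l,[(np.round(d["location"],4),round(d["confidence"],2)) for d in manip.mark_of(c,l)])
E
```

```text
clock: 7.37
position: [0.4953, -0.183, 0.1932]
tool_rot: [-0.0, -0.357, 0.934, 0.001]
wrist_force: [-0.3, -0.0, -3.8]
grip_width: 0.0148
grip_force: 58.9
[ 0.44888747  0.51112502 -0.21533639  1.89415831  0.15215187  0.75274593
  2.44965526] [ 0.05235509  0.0458371  -0.02935483] [[-7.45174708e-01 -6.66869127e-01 -4.70739643e-04]
 [-6.66869196e-01  7.45174032e-01  1.06653457e-03]
 [-3.60456020e-04  1.10867635e-03 -9.99999320e-01]] [ 0.49526537 -0.18303369  0.19320496] [-0.32628602 -0.04790703 -3.81351761]
side mouth [(array([ 0.4917, -0.1912,  0.0995]), 0.75)]
side barrel [(array([ 0.4933, -0.1832, -0.0038]), 0.83)]
side lid_mid [(array([ 0.497 , -0.181 ,  0.1868]), 0.92), (array([0.3103, 0.1858, 0.0326]), 0.78), (array([ 0.3305, -0.1238,  0.0317]), 0.74), (array([0.5451, 0.2939, 0.0287]), 0.7)]
top mouth [(array([ 0.4942, -0.1898,  0.0961]), 0.89)]
top barrel [(array([ 0.4913, -0.1848, -0.0015]), 0.83)]
top lid_mid [(array([0.5452, 0.293 , 0.0312]), 0.85), (array([ 0.4929, -0.1894,  0.1906]), 0.8), (array([ 0.3256, -0.1217,  0.0263]), 0.63), (array([0.3014, 0.1893, 0.0316]), 0.57)]
```

View pics/side3.png

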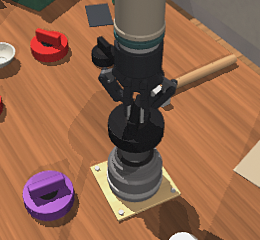

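```bash
python3 -m jog '1 0 5 0;2.4 -1.2 20 0;2.4 -1.2 35 0;2.4 -1.2 48 0;2.4 -1.2 57 0;2.4 -1.2 61 0;2.4 -1.2 62 0;2.4 -1.2 62 0;2.4 -1.2 62 0'; python3 -m jog '0 0 1 0;0 0 2 0;0 0 3 0;0 0 4 0;0 0 4 0'; python3 -c "
from h import *
s=st();print(s['torque'])"
```

```text
clock: 8.52
position: [0.4949, -0.1873, 0.1318]
tool_rot: [0.0, -0.357, 0.934, -0.0]
wrist_force: [0.1, -0.3, -3.2]
grip_width: 0.0151
grip_force: 58.8
clock: 8.93
position: [0.4946, -0.1874, 0.1275]
tool_rot: [0.0, -0.357, 0.934, -0.0]
wrist_force: [-1.0, -0.3, -0.0]
grip_width: 0.0147
grip_force: 59.3
[0.07967532 0.00153824 0.00456001]
```

```bash
python3 -m jog '0 0 1 0;0 0 1.5 0;0 0 1.5 0'; python3 -m jog '0 0 1 0;0 0 1.5 0;0 0 1.5 0'; python3 -c "
from h import *
s=st();print(s['torque'])"
```

```text
clock: 9.18
position: [0.4953, -0.1876, 0.1268]
tool_rot: [0.001, -0.356, 0.934, -0.001]
wrist_force: [-0.6, -1.5, 6.7]
grip_width: 0.0151
grip_force: 60.2
clock: 9.43
position: [0.4958, -0.188, 0.1261]
tool_rot: [0.001, -0.356, 0.934, -0.001]
wrist_force: [-1.4, -1.9, 13.0]
grip_width: 0.0151
grip_force: 61.3
[0.40582624 0.37334875 0.05776306]
```

```bash
python3 -m jog '0 0 -1 0;0 0 -1 5;0 0 -0.8 10;0 0 -0.5 15;0 0 -0.2 20;0 0 0 24;0 0 0 24'; python3 -c "
from h import *
s=st();print(s['torque'],s['joint_pos'][-1])"
```

```text
clock: 10.02
position: [0.4945, -0.1859, 0.1241]
tool_rot: [-0.0, -0.154, 0.988, 0.001]
wrist_force: [1.3, 3.1, -2.5]
grip_width: 0.015
grip_force: 59.1
[ 0.7114291  -0.21740652 -0.02243164] 2.1216444199868625
```

```bash
python3 -m jog '0 0 0.4 6;0 0 1 12;0 0 1.2 12;0 0 1.2 12'
python3 - <<'E'
from h import *
s=st();print(s['torque'],s['joint_pos'][-1],s['R'])
for c in("side","top"):
    p=manip.snapshot(c)
    print(c,[(np.round(d["location"],4),round(d["confidence"],2)) for d in manip.mark_of(c,"lid_mid")])
E
```

```text
clock: 10.35
position: [0.4947, -0.1863, 0.1229]
tool_rot: [0.0, -0.053, 0.999, 0.0]
wrist_force: [0.7, 3.2, -3.0]
grip_width: 0.0151
grip_force: 59.1
[ 0.7277693  -0.31110881 -0.05019747] 1.9773909001732455 [[-9.94405496e-01 -1.05629883e-01  1.92030997e-04]
 [-1.05629729e-01  9.94405294e-01  6.86027462e-04]
 [-2.63421641e-04  6.61905296e-04 -9.99999746e-01]]
side [(array([ 0.4999, -0.1818,  0.1159]), 0.91), (array([0.3085, 0.1843, 0.0316]), 0.88), (array([0.5449, 0.293 , 0.029 ]), 0.81), (array([ 0.3319, -0.1211,  0.0312]), 0.68)]
top [(array([ 0.3261, -0.1245,  0.0289]), 0.69), (array([0.5444, 0.2898, 0.0309]), 0.62), (array([ 0.4924, -0.1877,  0.1191]), 0.57)]
```

```bash
python3 -m jog '0 0 0 0;0 0 0 0;0 0 0 0;0 0 0 0;0 0 0 0;0 0 0 0' -1; python3 -m jog '0 0 -20 0;0 0 -45 0;0 0 -70 0;0 0 -90 0;0 0 -100 0;0 0 -100 0;0 0 -100 0'
python3 - <<'E'
from h import *
s=st();print(s["position"],s["R"][:,0],s["wrist_force"])
p=manip.snapshot("wrist"); np.save("w2.npy",dict(s=s,p=p),allow_pickle=True)
print("w",[(np.round(d["location"],4),round(d["confidence"],2)) for d in manip.mark_of("wrist","lid_mid")])
c=p["pixels"].astype(float); c=np.clip(255*(c/140)**.6,0,255).astype(np.uint8)
cv2.imwrite("pics/w2.png",c[:,:,::-1])
for c in("side","top"):
    p=manip.snapshot(c)
    print(c,[(np.round(d["location"],4),round(d["confidence"],2)) for d in manip.mark_of(c,"lid_mid")])
E
```

```text
clock: 11.05
position: [0.4943, -0.1876, 0.1232]
tool_rot: [0.0, -0.05, 0.999, -0.0]
wrist_force: [-0.0, 0.8, 0.2]
grip_width: 0.0848
grip_force: 0.0
clock: 11.63
position: [0.4942, -0.1872, 0.2228]
tool_rot: [0.0, -0.05, 0.999, -0.0]
wrist_force: [-0.4, -0.2, 0.0]
grip_width: 0.0851
grip_force: 0.0
[ 0.49416316 -0.18715158  0.22283421] [-9.94906391e-01 -1.00803138e-01  3.18142192e-06] [-0.3555693  -0.1961193   0.00432633]
w [(array([ 0.3233, -0.1278,  0.0313]), 0.89), (array([ 0.4941, -0.1867,  0.1174]), 0.8)]
side [(array([ 0.4956, -0.1829,  0.1129]), 0.98), (array([0.3089, 0.1856, 0.0313]), 0.97), (array([ 0.3293, -0.123 ,  0.0311]), 0.89)]
top [(array([0.5459, 0.2904, 0.0334]), 0.89), (array([0.3045, 0.1848, 0.0312]), 0.82), (array([ 0.495 , -0.1845,  0.1179]), 0.78)]
```

View pics/w2.png

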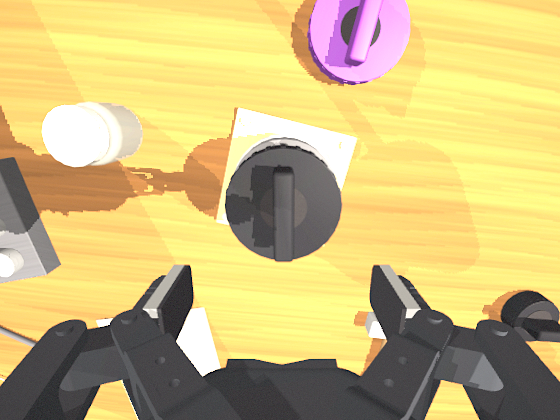

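The lid now lies level on the mouth, bar from (283,167) to (284,260), and is released. I'll check its centre and yaw before taking the bar again.

Run:
```python
from h import *
d=np.load("w2.npy",allow_pickle=True).item();s,p=d["s"],d["p"]
a,b=toworld([(283,168),(284,259)],.150,s,p)
print(a,b,np.linalg.norm(b-a),(a+b)/2)
u=b-a;print(np.degrees(np.arctan2(u[1],u[0])),np.degrees(np.arctan2(-s["R"][1,0],-s["R"][0,0])))
m=(a+b)/2;print(s["R"].T@(np.array([m[0],m[1],.15])-s["position"]),s["joint_pos"])
```

```text
[ 0.4554044  -0.19037289  0.15      ] [ 0.52615183 -0.18229195  0.15      ] 0.0712074541223367 [ 0.49077811 -0.18633242  0.15      ]
6.51621858996144 5.785420580917044
[0.003285   0.00116133 0.07283414] [ 0.3115143   0.46486524 -0.0038018   1.86575971  0.00244167  0.81094706
  1.97820509]
```

```bash
python3 -m jog '1.5 0.5 20 0;1.5 0.5 45 0;1.5 0.5 70 0;1.5 0.5 88 0;1.5 0.5 97 0;1.5 0.5 100 0;1.5 0.5 100 0;1.5 0.5 100 0'; python3 -m jog '0 0 0 0;0 0 0 0;0 0 0 0;0 0 0 0;0 0 0 0;0 0 0 0' 1;  python3 -c "
from h import *
s=st();print(s['torque'])"
```

```text
clock: 12.6
position: [0.4934, -0.1871, 0.1237]
tool_rot: [0.001, -0.05, 0.999, -0.0]
wrist_force: [0.6, 0.3, 0.3]
grip_width: 0.0854
grip_force: 0.0
clock: 13.1
position: [0.493, -0.1866, 0.1234]
tool_rot: [0.0, -0.051, 0.999, 0.0]
wrist_force: [-0.3, 0.6, 3.4]
grip_width: 0.0152
grip_force: 60.7
[0.18402624 0.00267069 0.01859931]
```

```bash
python3 -m jog '0 0 0.3 5;0 0 0.6 11;0 0 1 17;0 0 1.35 23;0 0 1.7 29;0 0 2.05 35;0 0 2.4 41;0 0 2.7 47;0 0 3.1 53;0 0 3.4 58;0 0 3.5 60;0 0 3.5 60';  python3 -c "
from h import *
s=st();print(s['torque'])"
```

```text
clock: 14.1
position: [0.4935, -0.186, 0.1204]
tool_rot: [0.0, 0.455, 0.89, 0.0]
wrist_force: [0.0, 1.6, 6.6]
grip_width: 0.0149
grip_force: 61.3
[0.43381296 0.1054627  0.24004373]
```

```bash
for i in 1 ; do python3 -m jog '0 0 0.3 5;0 0 0.6 11;0 0 1 17;0 0 1.2 20;0 0 1.2 20' |sed -n '2p;4p'; python3 -c "
from h import *
s=st();print(s['torque'])"; python3 -m jog '0 0 0.3 5;0 0 0.6 11;0 0 1 17;0 0 1.2 20;0 0 1.2 20' |sed -n '2p;4p'; python3 -c "
from h import *
s=st();print(s['torque'])";done
```

```text
position: [0.4936, -0.186, 0.1193]
wrist_force: [-1.0, 2.2, 8.3]
[0.54571907 0.24417629 0.3214268 ]
position: [0.4934, -0.1859, 0.1181]
wrist_force: [-0.2, 1.6, 8.5]
[0.54285051 0.14984721 0.33679362]
```

```bash
python3 -m jog '0 0 0.3 5;0 0 0.6 11;0 0 1 17;0 0 1.2 20;0 0 1.2 20' |sed -n '2p;4p'; python3 -c "
from h import *
s=st();print(s['torque'])"; python3 -m jog '0 0 0.3 5;0 0 0.6 11;0 0 1 17;0 0 1.2 20;0 0 1.2 20' |sed -n '2p;4p'; python3 -c "
from h import *
s=st();print(s['torque'])"
```

```text
position: [0.4938, -0.1859, 0.1172]
wrist_force: [-1.3, 2.2, 12.0]
[0.65519564 0.32365217 0.41693387]
position: [0.4938, -0.186, 0.116]
wrist_force: [-0.7, 3.0, 10.3]
[0.66523208 0.34607885 0.42616558]
```

```bash
python3 -m jog '0 0 0 5;0 0 0.1 10;0 0 0.2 15;0 0 0.4 20;0 0 0.4 20' |sed -n '2p;4p'; python3 -c "
from h import *
s=st();print(s['torque'])"; python3 -m jog '0 0 0.5 5;0 0 0.8 10;0 0 0.8 10' |sed -n '2p;4p'; python3 -c "
from h import *
s=st();print(s['torque'],s['joint_pos'][-1])"
```

```text
position: [0.4937, -0.1859, 0.1151]
wrist_force: [0.5, 2.4, 9.2]
[0.63248444 0.14037549 0.12045743]
position: [0.494, -0.186, 0.1148]
wrist_force: [-0.4, 3.7, 13.6]
[0.76263745 0.26644256 0.22922032] -0.1596465470086368
```

```bash
for k in 1; do python3 -m jog '0 0 0.2 5;0 0 0.4 10;0 0 0.4 10' |sed -n '2p;4p'; python3 -c "
from h import *
s=st();print(s['torque'])"; python3 -m jog '0 0 0.2 5;0 0 0.4 10;0 0 0.4 10' |sed -n '2p;4p'; python3 -c "
from h import *
s=st();print(s['torque'],s['joint_pos'][-1])
p=manip.snapshot('wrist');print([(np.round(d['location'],4),round(d['confidence'],2)) for d in manip.mark_of('wrist','lid_mid')])
for c in('side','top'):
    p=manip.snapshot(c)
    print(c,[(np.round(d['location'],4),round(d['confidence'],2)) for d in manip.mark_of(c,'lid_mid')])
"; done
```

```text
position: [0.4942, -0.1862, 0.1147]
wrist_force: [-0.3, 3.3, 17.0]
[0.83964027 0.271486   0.19709099]
position: [0.4943, -0.1863, 0.1146]
wrist_force: [-1.8, 3.8, 17.5]
[0.92732073 0.28281043 0.25068365] -0.43654717684597083
[]
side [(array([0.5456, 0.2912, 0.0284]), 0.97), (array([0.3104, 0.1822, 0.0303]), 0.88), (array([ 0.3305, -0.123 ,  0.0329]), 0.85), (array([ 0.4984, -0.1831,  0.1065]), 0.63)]
top [(array([ 0.3252, -0.1274,  0.032 ]), 0.7), (array([ 0.4962, -0.1879,  0.1092]), 0.65), (array([ 0.4579, -0.3839,  0.0008]), 0.54)]
```

```bash
python3 -m jog '0 0 -0.6 3;0 0 -1 7;0 0 -1 10;0 0 -1 10' |sed -n '2p;4p'; python3 -c "
from h import *
s=st();print(s['torque'])"; python3 -m jog '0 0 0 5;0 0 0 10;0 0 0 10' |sed -n '2p;4p'; python3 -c "
from h import *
s=st();print(s['torque'],s['joint_pos'][-1])"
```

```text
position: [0.494, -0.1862, 0.1147]
wrist_force: [0.4, 2.6, 8.9]
[0.5894283  0.07203574 0.39651384]
position: [0.4938, -0.1862, 0.1146]
wrist_force: [0.5, 1.4, 8.5]
[0.54548303 0.0528863  0.50759314] -0.7250068591048426
```

```bash
python3 -m jog '0 0 -0.4 3;0 0 -0.6 7;0 0 -0.6 7;0 0 -0.6 7' |sed -n '2p;4p'; python3 -c "
from h import *
s=st();print(s['torque'])"; python3 -m jog '0 0 0 3;0 0 0 6;0 0 0 6' |sed -n '2p;4p'; python3 -c "
from h import *
s=st();print(s['torque'],s['joint_pos'][-1])"
```

```text
position: [0.4936, -0.1861, 0.1146]
wrist_force: [0.8, 3.0, 4.9]
[ 0.54826136 -0.27181502  0.59425381]
position: [0.4934, -0.1861, 0.1145]
wrist_force: [1.2, 2.2, 3.8]
[ 0.63274476 -0.26513466  0.70208688] -0.9185646003347921
```

```bash
python3 -m jog '0 0 0 0;0 0 0 0;0 0 0 0;0 0 0 0;0 0 0 0;0 0 0 0' -1 | tail -4; python3 -m jog '0 0 -20 0;0 0 -45 0;0 0 -70 0;0 0 -95 0;0 0 -115 0;0 0 -120 0;0 0 -120 0;0 0 -120 0'
python3 - <<'E'
from h import *
p=manip.snapshot("wrist"); c=p["pixels"].astype(float); c=np.clip(255*(c/140)**.6,0,255).astype(np.uint8)
cv2.imwrite("pics/w3.png",c[:,:,::-1])
for c in("wrist","side","top"):
    p=manip.snapshot(c)
    print(c,[(np.round(d["location"],4),round(d["confidence"],2)) for d in manip.mark_of(c,"lid_mid")])
E
```

```text
tool_rot: [0.0, 0.948, -0.319, 0.0]
wrist_force: [0.4, 0.1, 0.4]
grip_width: 0.0846
grip_force: 0.0
clock: 19.57
position: [0.4926, -0.1864, 0.2338]
tool_rot: [-0.0, 0.948, -0.319, -0.0]
wrist_force: [-0.5, -0.2, 0.1]
grip_width: 0.0854
grip_force: 0.0
wrist [(array([ 0.4949, -0.1871,  0.1048]), 0.86), (array([ 0.3268, -0.1234,  0.0308]), 0.64), (array([0.5411, 0.2888, 0.0316]), 0.61)]
side [(array([0.544 , 0.2944, 0.0307]), 0.93), (array([ 0.4933, -0.1822,  0.1062]), 0.9), (array([0.3071, 0.1839, 0.0289]), 0.75), (array([ 0.3293, -0.1226,  0.0307]), 0.64)]
top [(array([ 0.4934, -0.1894,  0.1108]), 0.93), (array([0.3037, 0.1848, 0.0307]), 0.71), (array([ 0.3246, -0.1226,  0.0267]), 0.67)]
```

View pics/w3.png

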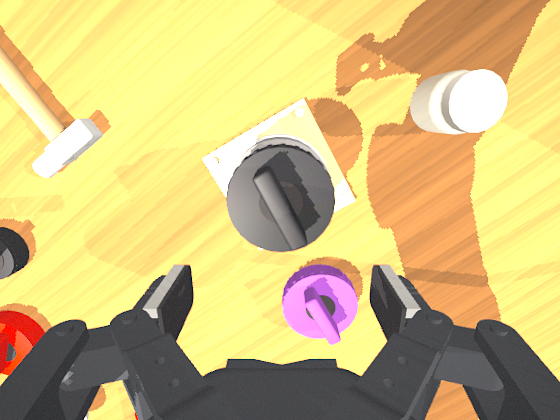

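The lid sits level on the barrel. Its bar, from (262,175) to (298,245), sprang back about 25° on release, which fits about 0.67 N m. The bystanders are in place, so I'm handing it in.

```bash
python3 -c "
from plant import manip
print(manip.sign_off())"
```

```text
the job is handed in; nothing more can be done
None
```

The barrel is closed and handed in: I set the large black lid level, let go of it while loose, then took it again and screwed it down to about 0.7 N m before letting go, at about 20 s of the 72 s; the sign-off returned no verdict.

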